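# Clear the fluorometer's flap, draw out its filter slide and show it to the code scanner

## Task

The fluorometer's filter is to be logged, but things have been left lying on its top flap: put the marker into the tray with the pen and the vial into the tray with the other vial. Then lift the flap by its bar until it leans open by itself, draw the filter slide straight up out of its slot by its black grip, and present it to the code scanner: upright, coded face square to the scanner's window, the code level with the middle of the window and about 10 cm in front of it. Finish holding it there still, clear of everything; leave the flap open and do not disturb the other things or touch the scanner.

Things in the scene. Friction and masses are not known exactly. Their poses are not given: they have to be found in the camera images.
- fluorometer: White bench instrument, 180 (x) x 200 (y) x 115 mm high, fixed. Origin: centre of its underside; its front (display, keys) faces its -x. The flap covers a well in its top: x -62 to +62, y -87 to +8, floor 70 and rim 115 mm above the bench. A slot in the well floor (11 mm along x, 79 mm along y, 50 mm deep, centre x = 0, y = -40) holds the filter slide upright.
- flap (a joint): Angle of the flap (rad): 0 closed, stop at 1.95. White plate 140 (x) x 110 (y) x 5 mm, 0.14 kg, upper face 120.5 mm above the bench when closed (y -95 to +15 mm of the fluorometer). Hinged along the fluorometer's x near the middle (y = +18); the right (-y) side swings up and over to the left. Light hinge: below about 1.6 rad it falls shut, beyond that it leans to the stop.
- flap_hinge (a point): Middle of the flap's hinge line: x = 0, y = +18 mm, 118 mm above the bench in the fluorometer's frame. Same axes as the fluorometer.
- flap_bar (a point): Middle of the flap's pull bar: round steel, 10 mm diameter, along the fluorometer's x, straight for 70 mm, on two legs 90 mm apart; in the flap's plane, 150 mm from the hinge line, clear of the flap's edge by 32 mm and of the instrument's right side by 27 mm. Closed it is 118 mm above the bench. Moves with the flap and turns easily between the fingers.
- filter_slide: Loose, about 0.09 kg: aluminium plate 8 (x) x 76 (y) x 62 (z) mm with three round filters; on top a black ribbed grip 10 (x) x 36 (y) mm, 60 to 90 mm above the origin. Origin: centre of the lower edge. The code label is on its +x face. In the slot: origin 20 mm above the bench, z up, +x along the fluorometer's +x, grip top 5 mm below the rim, 12 mm of plate out of the slot.
- slide_code (a point): Centre of the code label (white paper with dark bars, 52 x 18 mm) on the slide's +x face, 43 mm above the slide's lower edge. Same axes as the slide.
- scanner: Hands-free code scanner, fixed: round foot 84 mm across, neck, and a white head with grey bezel 68 mm wide, 101 to 177 mm above the bench. Origin on the bench; the window looks along its own -x.
- scanner_window (a point): Centre of the scanner's dark window (52 x 56 mm), 138 mm above the bench and 27 mm in front of the scanner's origin. Same axes as the scanner: it looks along -x.
- marker: Whiteboard marker with black cap, 135 mm long (its y) x 17 x 16 mm, about 20 g, lying on the flap near its right edge, roughly along the fluorometer's x. Origin: centre of its underside.
- vial: Screw vial, 17 mm diameter x 45 mm high, about 20 g, standing on the flap to the left of the marker. Origin: centre of its underside.
- pen_tray: Grey open tray 100 (x) x 180 (y) x 24 mm high, walls and floor 4 mm, fixed, holding the ballpen. Origin: centre of its underside on the bench.
- vial_tray: The same kind of tray, holding the other vial. Origin: centre of its underside on the bench.
- ballpen: Ballpen 145 mm (its y) x 11 x 9 mm lying along the pen tray, about 30 mm to the tray's +x side. Origin: centre of its underside.
- spare_vial: The other screw vial, 17 mm diameter x 45 mm, standing in the vial tray near its -y end. Origin: centre of its underside.
- beaker: Bystander: small glass beaker, 52 mm diameter x 66 mm, on the bench. Origin: centre of its underside.
- calculator: Bystander: pocket calculator 123 x 82 x 16 mm lying on the bench. Origin: centre of its underside.
- tip_rack: Bystander: pipette tip rack 84 x 124 x 65 mm on the bench. Origin: centre of its underside.
- green_bottle: Bystander: screw-cap bottle with green cap, 44 mm diameter x 90 mm, behind the fluorometer. Origin: centre of its underside.

How it is judged:
By the outcome, as a careful person would: the job done as asked, in the order asked, and still so for the second after the job is handed in, while the arm keeps its last pose, push and grip.
It also fails if it takes over 72 s, if anything falls off the work surface, if the arm or the gripper's body presses on something with over 40 N, if the wrist force passes 120 N, or if a joint passes its speed limit or range.

## Robot

A 7-joint arm with a two-finger parallel gripper is mounted at the origin on a cart in front of the work surface, level with it; the furniture and walls round the work are solid. World frame = base frame: x ahead of the robot, y to its left, z up, the work surface at z = 0. Lengths are in mm, angles in rad, forces in N, time in s.
With the tool pointing down it reaches from about 375 to 925 mm from the base axis. Payload 3.1 kg.
Tool frame: the origin (TCP) lies at the very end of the fingers, on their centre line; the grasp point (between the pads) lies 19 mm behind it (pinch_z is the distance from the TCP to the grasp point, in mm); z points along the fingers, y is the line along which they close (so a half turn about z gives the same grasp; the last joint's range is limited). The gripper opens to 85 mm and grips with 20 to 120 N. Pads are 22 mm wide; open, the fingers measure 114 mm over their backs; the gripper's body (76 mm by 85 mm) begins 54 mm behind the grasp point. The pads swing forward as they close: fully open they stand 13 mm farther back than shut.
Start: joints at [1.056, 0.383, 0.044, 1.598, -0.018, 1.161, -0.05], TCP at [263.163, -594.347, 231.269] pointing down, gripper open.
Joint ranges: [-2.61, 2.61], [-0.41, 2.15], [-1.48, 1.57], [0, 2.5], [-1.57, 4.71], [0.05, 1.97], [-2.85, 2.85]. Speed limits (rad/s): [2.79, 2.79, 3.14, 3.14, 3.14, 3.14, 3.14].

## Interface

Orientations are given as a unit quaternion [w, x, y, z].
In Python, from rig import * gives the robot as it stands. The module is installed in compiled form; this text tells all that it offers.
- The arm moves only by the tool send_rows, never from a script. Its argument "steps" is a list of rows, each an object with "translation": the shift along the tool's x, y, z in fractions of the full range, 1 being 80 cm, a list of three; "twist": the turn about the tool's z in shares of 120 degrees (1.0 is 120 degrees); "claw": the closure, from 0 (fully open) to 1 (shut). A call has 1 to 5 rows; each row is the pose to reach, as a shift and turn from the pose commanded when the call began, along the tool's axes at that moment; what a row does not reach only later rows make up. A row lasts 1/8 s, in which the tool goes at most 62.5 mm and 10.7 degrees, less where a joint would pass 70% of its speed; a pose out of reach is approached as far as the arm can. A call with a gripper value outside its range is refused whole. The fingers move at their own pace and stop on an object; "newtons" is the grip in N (left out, the last holds). Time passes only in rows, so rows that repeat a pose let the fingers close. It gives the time, the measured TCP pose, the force, the opening and the grip force at its end, in the units of the state.
- observe(): the state, without advancing time (a new reading comes with each control period).
- grab_frame(name): name is "scene" or "top" or "wrist"; returns a dict with "img" (384x512x3 uint8, blue, green, red), "range_z" (384x512 float32, mm along the optical axis (not along the pixel's ray), 0 where there is no reading), "K" (3x3 intrinsics, pixels), "k1" (the pictures are not rectified: a ray, as slopes to the right and down, at radius r is drawn at 1 + k1 r^2 times it, then the intrinsics apply), "extrinsics" (4x4, takes a point from camera to world coordinates). Camera axes: x right, y down, z forward; pixel columns grow to the right and rows downward; lengths in mm; the calibration is good to about 2 mm. A picture is of the moment at which its call begins.
- hand_in(): hands the job in; it is judged then, once.
The state is a dict: "t": time; "q": joint angles; "qvel": joint speeds; "tau": joint torques, N m; "eef_pos": TCP position; "tool_rot": TCP orientation; "wrist_force": force on the tool from outside, world axes, zero at the start; "torque": the same for the moment, N m; "width": opening from 0.0 (shut) to 1.0 (fully open); "gripper_force": force on a finger pad.
Only numpy, scipy, OpenCV 4.12 (cv2) and the standard library are available. Lean on these libraries where they do the work, as an engineer would, in place of code of your own. Each camera call takes 0.05 s, during which the arm holds its last target. There are 200 camera calls.

## Working session

There is one attempt and no reset: what is moved stays moved. The work goes in short steps, Python scripts to look and compute and a tool call to move; the robot and the scene stay as the last step left them, time stands still between calls to the robot, and variables do not carry over. Pictures are saved under pics/ and viewed, at most 10 in all, crops included, and the job is handed in when it is done.

Besides the shell and the picture viewer there is one more tool, called after ">>>" as name([rows], argument=value, ...), one row to a line, values as JSON. send_rows: Moves the arm, as the interface text tells. Its arguments: {"type":"object","properties":{"steps":{"type":"array"},"newtons":{"type":"number"}},"required":["steps"]}

```bash
mkdir -p pics
cat > h.py <<'E'
from rig import *
import numpy as np, cv2
def save():
    for n in ["scene","top","wrist"]:
        f=grab_frame(n); np.savez(n+".npz",**f); cv2.imwrite("pics/%s0.png"%n,f["img"])
def load(n): return dict(np.load(n+".npz"))
def ray(f,u,v):
    p=(np.array([u,v],float)-f["K"][:2,2])/np.array([f["K"][0,0],f["K"][1,1]])
    s=p.copy()
    for _ in range(20): s=p/(1+float(f["k1"])*(s@s))
    E=f["extrinsics"]; return E[:3,3],E[:3,:3]@np.array([s[0],s[1],1])
def onz(f,u,v,z):
    o,d=ray(f,u,v); return o+d*(z-o[2])/d[2]
def dep(f,u,v):
    o,d=ray(f,u,v); return o+d*float(f["range_z"][int(round(v)),int(round(u))])
E
python3 - <<'E'
from h import *
save(); s=observe(); print(s)
for n in ["scene","top","wrist"]:
    f=load(n); print(n,f["K"].round(1).tolist(),f["k1"],f["extrinsics"].round(3).tolist())
im=np.vstack([np.hstack([cv2.imread("pics/scene0.png"),])]);
E
```

```text
{'t': 0.15, 'q': array([ 1.05620885,  0.38366887,  0.04386159,  1.59920082, -0.01789012,
        1.16119853, -0.04991558]), 'qvel': array([-4.28157481e-05, -2.91102476e-03,  1.04100423e-03, -4.66563075e-03,
       -1.73911114e-05,  6.35408512e-04, -1.97163580e-04]), 'tau': array([ 2.30708807e-03, -4.34051299e+01,  1.02700409e+00, -2.49978822e+01,
        1.07516017e-02,  7.28380532e-03, -1.88524695e-05]), 'eef_pos': array([ 262.82952802, -593.69012096,  230.1678371 ]), 'tool_rot': array([-1.00448280e-03,  9.78358934e-01,  2.06912329e-01, -2.75099484e-04]), 'wrist_force': array([-0.29304261,  0.4448663 ,  0.72748604]), 'torque': array([-0.04539079, -0.02911631,  0.01021313]), 'gripper_force': 0.0, 'width': 1.0009927391404672}
scene [[370.8, 0.0, 258.7], [0.0, 370.8, 186.5], [0.0, 0.0, 1.0]] -0.042963313420140155 [[-0.912, -0.281, 0.298, 232.78], [-0.409, 0.621, -0.668, 858.761], [0.003, -0.732, -0.682, 839.988], [0.0, 0.0, 0.0, 1.0]]
top [[413.3, 0.0, 254.0], [0.0, 413.3, 186.7], [0.0, 0.0, 1.0]] -0.06279203075380248 [[0.001, -0.995, 0.096, 431.098], [-1.0, -0.0, 0.004, 162.885], [-0.004, -0.096, -0.995, 1616.288], [0.0, 0.0, 0.0, 1.0]]
wrist [[298.8, 0.0, 256.2], [0.0, 298.8, 188.8], [0.0, 0.0, 1.0]] -0.05414254769052662 [[0.405, -0.877, -0.259, 327.674], [-0.914, -0.39, -0.111, -565.812], [-0.003, 0.282, -0.96, 372.588], [0.0, 0.0, 0.0, 1.0]]
```

View pics/top0.png

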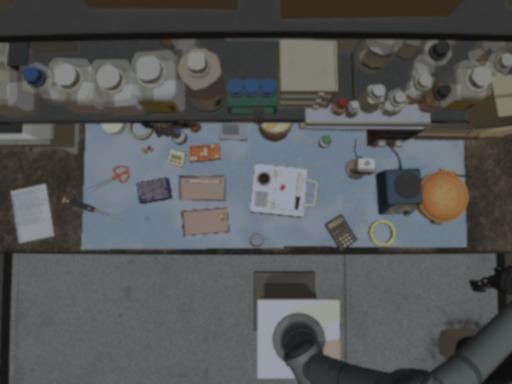

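View pics/scene0.png

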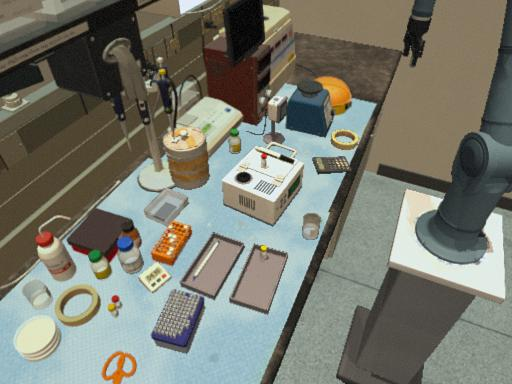

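Run:
```python
from h import *
f=load("top"); g=load("scene")
a=cv2.resize(f["img"][135:240,165:395],None,fx=3.47,fy=3.47,interpolation=cv2.INTER_CUBIC)
b=cv2.resize(g["img"][85:225,200:360],None,fx=1.5,fy=1.5,interpolation=cv2.INTER_CUBIC)
cv2.imwrite("pics/topz.png",np.clip(a.astype(float)*1.5,0,255).astype(np.uint8))
c=cv2.resize(g["img"][80:320,180:380],None,fx=2.5,fy=2.5,interpolation=cv2.INTER_CUBIC)
cv2.imwrite("pics/scz.png",c)
for n,u,v,z in [("fluo?",278,190,120),("scanner",363,165,170),("tray1",202,188,24),("tray2",205,221,24),("bar",316,193,118)]:
    print(n,onz(f,u,v,z).round(),dep(f,u,v).round())
```

```text
fluo? [563.  82. 120.] [563.  82. 123.]
scanner [ 648. -217.  170.] [ 647. -216.  174.]
tray1 [579. 371.  24.] [581. 373.   8.]
tray2 [452. 358.  24.] [ 431.  163. 1616.]
bar [552. -56. 118.] [562. -73.   2.]
```

View pics/topz.png

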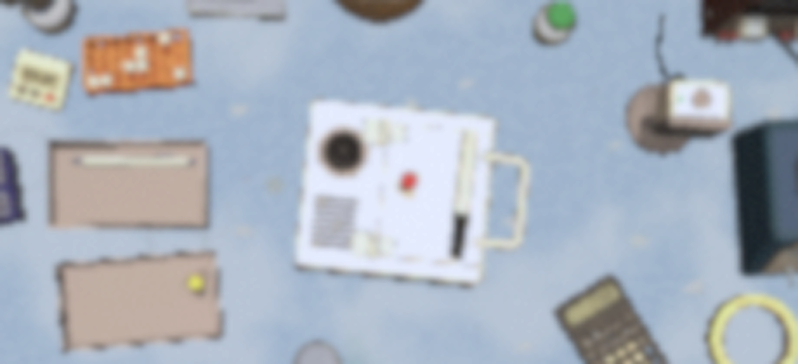

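View pics/scz.png

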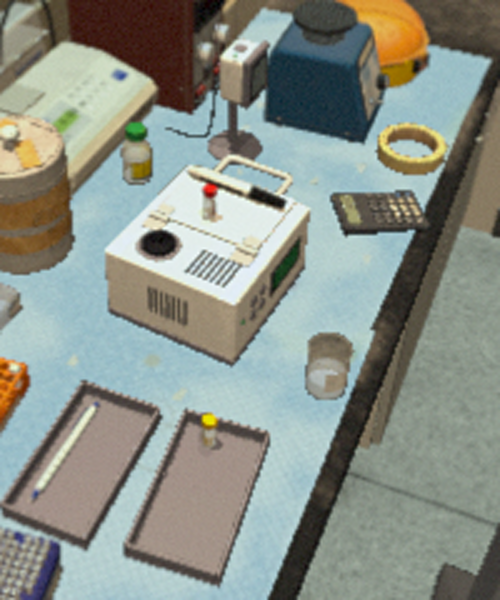

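```bash
cat >> h.py <<'E'
def cloud(f):
    h,w=f["range_z"].shape; u,v=np.meshgrid(np.arange(w),np.arange(h))
    pts=np.stack([u.ravel(),v.ravel()],1).astype(float).reshape(-1,1,2)
    k=float(f["k1"]); s=cv2.undistortPoints(pts,f["K"],np.array([k,0,0,0,0.])).reshape(-1,2)
    d=f["range_z"].ravel(); E=f["extrinsics"]
    P=(np.c_[s,np.ones(len(s))]*d[:,None])@E[:3,:3].T+E[:3,3]
    P[d<=0]=np.nan; return P.reshape(h,w,3)
def box(P,m):
    r=cv2.minAreaRect(P[m][:,:2].astype(np.float32)); return np.round(r[0],1),np.round(r[1],1),round(r[2],1)
E
python3 - <<'E'
from h import *
for n in ["top","scene"]:
    f=load(n); P=cloud(f); x,y,z=P[...,0],P[...,1],P[...,2]
    R=lambda a,b,c,d,e,g:(x>a)&(x<b)&(y>c)&(y<d)&(z>e)&(z<g)
    m=R(430,690,-30,190,108,128); print(n,"fluo",m.sum(),box(P,m),np.median(z[m]))
    m=R(430,690,-100,190,108,128); print("with bar",box(P,m))
    m=R(580,720,-280,-120,90,200); print("head",m.sum(),box(P,m),np.nanmax(z[m]))
    m=R(580,720,-280,-120,165,200); print("headtop",m.sum(),box(P,m))
    m=R(580,720,-280,-120,4,30); print("foot",m.sum(),box(P,m))
    print("bench z",np.median(z[R(450,500,150,250,-20,20)]))
    for t,(a,b,c,d) in dict(t1=(515,650,260,490),t2=(385,518,250,480)).items():
        m=R(a,b,c,d,12,32); print(t,m.sum(),box(P,m))
f=load("scene"); P=cloud(f); x,y,z=P[...,0],P[...,1],P[...,2]
m=(x>580)&(x<720)&(y>-280)&(y<-120)&(z>90)&(z<200)
# head normals from depth
Q=P[m]; 
for b in range(95,180,15):
    k=(Q[:,2]>b)&(Q[:,2]<b+15); print(b,Q[k][::max(1,k.sum()//10),:2].round().tolist())
E
```

```text
top fluo 2414 (array([565.2,  72.1]), array([214.8, 178.4]), 84.0) 117.67861851809789
with bar (array([564.1,  61.6]), array([235.8, 178.4]), 84.0)
head 353 (array([ 657.4, -229.1]), array([68.5, 69.6]), 86.0) 184.5583012227837
headtop 264 (array([ 648. , -227.6]), array([68.5, 49.9]), 88.8)
foot 421 (array([ 650.4, -199.7]), array([138.8, 159.1]), 0.1)
bench z 0.9200633596053649
t1 209 (array([585.4, 372.6]), array([106.9, 179.2]), 0.7)
t2 189 (array([458.4, 351.3]), array([112. , 195.7]), 5.3)
scene fluo 2446 (array([565. ,  72.6]), array([214.6, 180.8]), 83.6) 117.79534939535915
with bar (array([563.6,  60.4]), array([238.9, 180.8]), 83.5)
head 444 (array([ 657.3, -228. ]), array([70.2, 73.9]), 85.7) 181.1786866432243
headtop 172 (array([ 645.2, -228.4]), array([67.7, 48.4]), 85.6)
foot 305 (array([ 650.2, -208.8]), array([140.2, 137.3]), 89.5)
bench z 2.2727076445411285
t1 685 (array([580.9, 375.2]), array([101.9, 183.5]), 1.3)
t2 550 (array([450.6, 360.7]), array([101. , 182.7]), 5.2)
95 [[686.0, -231.0], [689.0, -229.0], [621.0, -248.0], [624.0, -244.0], [670.0, -204.0], [624.0
[... 423 characters left out ...]
4.0], [637.0, -196.0], [654.0, -201.0], [630.0, -197.0], [645.0, -197.0], [624.0, -202.0], [625.0, -195.0]]
140 [[622.0, -253.0], [621.0, -241.0], [670.0, -203.0], [643.0, -201.0], [660.0, -196.0], [640.0, -203.0], [661.0, -199.0], [638.0, -197.0], [623.0, -217.0], [637.0, -196.0], [637.0, -197.0], [626.0, -196.0]]
155 [[623.0, -254.0], [622.0, -231.0], [622.0, -244.0], [626.0, -212.0], [664.0, -203.0], [627.0, -206.0], [662.0, -199.0], [635.0, -197.0], [653.0, -197.0], [627.0, -198.0], [627.0, -197.0]]
170 [[667.0, -258.0], [659.0, -238.0], [665.0, -233.0], [622.0, -261.0], [625.0, -238.0], [633.0, -230.0], [640.0, -218.0], [647.0, -207.0], [652.0, -203.0], [647.0, -199.0], [627.0, -197.0]]
```

Units first: shifts go in shares of 80 cm and turns go in shares of 120 degrees. So 23 cm / 80 = 0.2875, 18.5 cm / 80 = 0.2313, 30 degrees / 120 = 0.25.

>>> send_rows([
  {"translation": [0.05,-0.0375,-0.05],"twist": 0.0417,"claw": 0},
  {"translation": [0.1125,-0.0875,-0.1],"twist": 0.1,"claw": 0},
  {"translation": [0.175,-0.1375,-0.1375],"twist": 0.1667,"claw": 0},
  {"translation": [0.2313,-0.1813,-0.175],"twist": 0.2167,"claw": 0},
  {"translation": [0.2875,-0.225,-0.2125],"twist": 0.25,"claw": 0},
])

```text
t: 0.78
eef_pos: [389.9, -355.4, 389.6]
tool_rot: [-0.0, 0.999, -0.055, -0.0]
wrist_force: [1.8, -0.1, -1.0]
width: 1.0
gripper_force: 0.0
```

In the tool's units: -29 cm / 80 = -0.3625, -23.2 cm / 80 = -0.29.

>>> send_rows([
  {"translation": [0.0313,-0.075,0],"twist": 0,"claw": 0},
  {"translation": [0.0625,-0.1463,0],"twist": 0,"claw": 0},
  {"translation": [0.09,-0.2188,0],"twist": 0,"claw": 0},
  {"translation": [0.1188,-0.29,0],"twist": 0,"claw": 0},
  {"translation": [0.1463,-0.3625,0],"twist": 0,"claw": 0},
])

```text
t: 1.4
eef_pos: [537.0, -80.0, 388.8]
tool_rot: [0.0, 0.999, -0.054, 0.0]
wrist_force: [0.7, 0.2, -0.3]
width: 0.999
gripper_force: 0.0
```

In the tool's units: -10.6 cm / 80 = -0.1325, -5.3 cm / 80 = -0.0663.

>>> send_rows([
  {"translation": [0.0275,-0.0663,0],"twist": 0,"claw": 0},
  {"translation": [0.0525,-0.1325,0],"twist": 0,"claw": 0},
  {"translation": [0.0525,-0.1325,0],"twist": 0,"claw": 0.3},
  {"translation": [0.0525,-0.1325,0],"twist": 0,"claw": 0.5},
])

```text
t: 1.9
eef_pos: [589.4, 18.8, 388.4]
tool_rot: [0.0, 0.999, -0.053, -0.001]
wrist_force: [-0.5, -1.1, 1.1]
width: 0.607
gripper_force: 0.0
```

Run:
```python
from h import *
save(); s=observe(); print(s["eef_pos"],s["tool_rot"],s["qvel"].round(3))
```

```text
[589.40453774  16.82597458 388.88797622] [ 5.38991613e-04  9.98475455e-01 -5.51947528e-02 -1.19304769e-04] [ 0.004 -0.003 -0.002 -0.002 -0.005 -0.    -0.002]
```

View pics/wrist0.png

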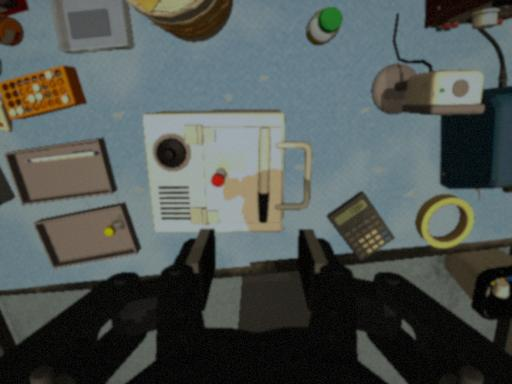

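```bash
cat > m.py <<'E'
from h import *
f=load("wrist"); P=cloud(f); x,y,z=P[...,0],P[...,1],P[...,2]
P=P.copy()
def R(a,b,c,d,e,g):
    m=((x>a)&(x<b)&(y>c)&(y<d)&(z>e)&(z<g)).astype(np.uint8)
    n,l,st,_=cv2.connectedComponentsWithStats(m)
    return l==1+np.argmax(st[1:,4]) if n>1 else m>0
m=R(430,700,-120,200,105,170); m0=m
E
python3 - <<'E'
from m import *
Y=-6.2*np.pi/180; yf=np.array([-np.sin(Y),np.cos(Y)]); xf=np.array([np.cos(Y),np.sin(Y)])
g=lambda m:(P[m][:,:2])
flap=R(430,700,-120,200,110,126)
A=g(flap)-[565,70]; 
a=A@xf;b=A@yf
for k in range(-150,130,6):
    s=(b>k)&(b<k+6)
    if s.sum(): print(k,s.sum(),np.percentile(a[s],[1,99]).round(), end=" | ")
print()
mk=R(430,700,-60,120,128,150); print("marker",mk.sum(),box(P,mk),np.median(z[mk]))
vi=R(430,700,0,120,152,180); print("vial",vi.sum(),box(P,vi),np.median(z[vi]),P[vi].mean(0))
k=(b<20)&(b>-90)
print("med flap z",np.median(z[flap]))
for u,v in [(293,144),(308,175),(295,207),(264,175)]: print(u,v,dep(f,u,v).round(),onz(f,u,v,123).round())
bench=(x>600)&(x<680)&(y>-90)&(y<-60);print("bench",np.median(z[bench]))
m=R(600,720,-290,-160,90,200); print("head",m.sum(),box(P,m))
E
```

```text
-132 100 [-41.  39.] | -126 293 [-46.  44.] | -120 104 [-49.  48.] | -114 58 [-51.  48.] | -108 55 [-51.  48.] | -102 65 [-51.  48.] | -96 114 [-84.  80.] | -90 457 [-87.  84.] | -84 515 [-87.  84.] | -78 487 [-87.  84.] | -72 275 [-88.  85.] | -66 101 [-89.  85.] | -60 114 [-89.  85.] | -54 532 [-87.  84.] | -48 502 [-87.  84.] | -42 488 [-87.  84.] | -36 514 [-87.  84.] | -30 486 [-87.  84.] | -24 513 [-87.  84.] | -18 496 [-87.  84.] | -12 490 [-87.  84.] | -6 438 [-87.  85.] | 0 419 [-87.  84.] | 6 451 [-87.  84.] | 12 486 [-82.  84.] | 18 448 [-82.  84.] | 24 478 [-82.  84.] | 30 467 [-82.  85.] | 36 494 [-87.  85.] | 42 497 [-87.  85.] | 48 511 [-87.  85.] | 54 509 [-87.  85.] | 60 471 [-87.  85.] | 66 442 [-87.  85.] | 72 452 [-87.  85.] | 78 470 [-87.  85.] | 84 452 [-88.  85.] | 90 471 [-87.  84.] | 96 498 [-87.  84.] | 102 258 [-87.  84.] | 
marker 996 (array([559.5,   8.6]), array([ 15.6, 134. ]), 83.3) 134.5545560615324
vial 156 (array([569.6,  67.4]), array([16.4, 16.1]), 29.7) 165.2263110723139 [570.32932803  66.97532294 164.42001687]
med flap z 117.62415557061371
293 144 [598. -36. 123.] [598. -36. 123.]
308 175 [553. -53. 123.] [553. -53. 123.]
295 207 [507. -32. 124.] [507. -32. 123.]
264 175 [562.   8. 135.] [559.   8. 123.]
bench 0.9298261970280919
head 3344 (array([ 656.2, -229.3]), array([68.3, 71.5]), 86.6)
```

In the tool's units: 22 cm / 80 = 0.275, 20 cm / 80 = 0.25.

>>> send_rows([
  {"translation": [-0.0188,0.0075,0.0625],"twist": 0,"claw": 0.5},
  {"translation": [-0.0363,0.0138,0.125],"twist": 0,"claw": 0.5},
  {"translation": [-0.0363,0.0138,0.1875],"twist": 0,"claw": 0.5},
  {"translation": [-0.0363,0.0138,0.25],"twist": 0,"claw": 0.5},
  {"translation": [-0.0363,0.0138,0.275],"twist": 0,"claw": 0.5},
])

```text
t: 2.68
eef_pos: [556.8, 8.9, 165.6]
tool_rot: [0.001, 0.998, -0.055, -0.003]
wrist_force: [-0.0, -0.1, -0.1]
width: 0.501
gripper_force: 0.0
```

>>> send_rows([
  {"translation": [0,0,0],"twist": 0,"claw": 0.5},
  {"translation": [0,0,0],"twist": 0,"claw": 0.5},
])

```text
t: 2.92
eef_pos: [560.7, 10.5, 170.5]
tool_rot: [0.0, 0.999, -0.054, 0.001]
wrist_force: [0.3, -0.2, 0.4]
width: 0.497
gripper_force: 0.0
```

In the tool's units: 4.6 cm / 80 = 0.0575, 2.5 cm / 80 = 0.0313.

>>> send_rows([
  {"translation": [-0.0013,0.0013,0.0313],"twist": 0,"claw": 0.5},
  {"translation": [-0.0013,0.0013,0.0575],"twist": 0,"claw": 0.5},
  {"translation": [-0.0013,0.0013,0.0575],"twist": 0,"claw": 0.7},
  {"translation": [-0.0013,0.0013,0.0575],"twist": 0,"claw": 0.9},
  {"translation": [-0.0013,0.0013,0.0575],"twist": 0,"claw": 0.9},
], newtons=30)

```text
t: 3.55
eef_pos: [559.9, 10.6, 124.7]
tool_rot: [-0.0, 0.999, -0.053, 0.002]
wrist_force: [-0.4, 0.1, 0.4]
width: 0.166
gripper_force: 29.5
```

>>> send_rows([
  {"translation": [0,0,0],"twist": 0,"claw": 0.95},
  {"translation": [0,0,0],"twist": 0,"claw": 0.95},
  {"translation": [0,0,0],"twist": 0,"claw": 0.95},
])

```text
t: 3.92
eef_pos: [559.9, 10.6, 124.5]
tool_rot: [-0.0, 0.999, -0.053, 0.001]
wrist_force: [-0.4, -0.0, 5.7]
width: 0.166
gripper_force: 30.2
```

Run:
```python
from h import *
s=observe(); print(s)
```

```text
{'t': 3.925, 'q': array([ 0.24380027,  0.36613014, -0.39511579,  1.8927365 ,  0.17553477,
        0.91341453, -1.91268   ]), 'qvel': array([ 0.00148557,  0.00080613, -0.00087163,  0.00196819,  0.00032995,
        0.00031002,  0.00072974]), 'tau': array([-9.34760738e-02, -3.43006074e+01, -2.80779384e+00, -1.92517143e+01,
       -2.58185877e-02, -1.70436879e-01,  9.28938716e-04]), 'eef_pos': array([559.9183892 ,  10.62814258, 124.54734203]), 'tool_rot': array([-3.35112581e-05,  9.98574107e-01, -5.33643075e-02,  1.41492160e-03]), 'wrist_force': array([-0.43806977, -0.00882404,  5.65609781]), 'torque': array([-0.01931423,  0.09292714, -0.02737111]), 'gripper_force': 30.19845343505949, 'width': 0.16573891256187012}
```

In the tool's units: -10 cm / 80 = -0.125, -7 cm / 80 = -0.0875.

>>> send_rows([
  {"translation": [0,0,-0.0375],"twist": 0,"claw": 0.95},
  {"translation": [0,0,-0.0875],"twist": 0,"claw": 0.95},
  {"translation": [0,0,-0.125],"twist": 0,"claw": 0.95},
])

```text
t: 4.3
eef_pos: [558.6, 10.6, 224.2]
tool_rot: [-0.0, 0.999, -0.053, 0.0]
wrist_force: [0.4, -0.3, 1.0]
width: 0.164
gripper_force: 29.5
```

Run:
```python
from m import *
s=observe(); print(s["eef_pos"],s["width"],s["gripper_force"],s["wrist_force"])
for t,(a,b,c,d) in dict(t1=(518,650,260,490),t2=(385,518,250,480)).items():
    m=(x>a)&(x<b)&(y>c)&(y<d)&(z>14)&(z<35); print(t,m.sum(),box(P,m),np.median(z[m]))
for u,v,w in [(30,160,12),(98,153,12),(110,231,49)]: print(onz(f,u,v,w).round(), dep(f,u,v).round())
```

```text
[558.59316439  10.64149447 224.22000707] 0.16436351673422692 29.4969531748211 [ 0.41862773 -0.28241441  1.02282881]
t1 1136 (array([579.2, 387. ]), array([100.8, 207.5]), 1.3) 23.102276085552944
t2 1122 (array([449.4, 360.1]), array([101.9, 182.4]), 5.2) 22.602490842979364
[607. 428.  12.] [607. 429.  12.]
[605. 297.  12.] [604. 299.   9.]
[469. 291.  49.] [469. 291.  50.]
```

In the tool's units: -27.5 cm / 80 = -0.3438, -1.5 cm / 80 = -0.0188, -50 degrees / 120 = -0.4167.

>>> send_rows([
  {"translation": [-0.0063,-0.0688,-0.0125],"twist": -0.0833,"claw": 0.95},
  {"translation": [-0.0125,-0.1375,-0.0125],"twist": -0.1667,"claw": 0.95},
  {"translation": [-0.0188,-0.2063,-0.0125],"twist": -0.25,"claw": 0.95},
  {"translation": [-0.025,-0.275,-0.0125],"twist": -0.3333,"claw": 0.95},
  {"translation": [-0.0313,-0.3438,-0.0125],"twist": -0.4167,"claw": 0.95},
])

```text
t: 4.92
eef_pos: [562.7, 287.9, 232.6]
tool_rot: [0.0, 0.927, 0.376, -0.0]
wrist_force: [1.1, 0.2, -0.2]
width: 0.163
gripper_force: 29.5
```

In the tool's units: -47.4 degrees / 120 = -0.395.

>>> send_rows([
  {"translation": [0,0,0],"twist": -0.0833,"claw": 0.95},
  {"translation": [0,0,0],"twist": -0.1667,"claw": 0.95},
  {"translation": [0,0,0],"twist": -0.25,"claw": 0.95},
  {"translation": [0,0,0],"twist": -0.3333,"claw": 0.95},
  {"translation": [0,0,0],"twist": -0.395,"claw": 0.95},
])

```text
t: 5.55
eef_pos: [562.6, 286.2, 232.3]
tool_rot: [-0.0, 0.698, 0.717, -0.001]
wrist_force: [0.0, -0.3, -0.1]
width: 0.168
gripper_force: 29.5
```

>>> send_rows([
  {"translation": [0,0,0],"twist": 0,"claw": 0.95},
])

```text
t: 5.68
eef_pos: [562.7, 286.2, 232.3]
tool_rot: [-0.0, 0.7, 0.714, -0.001]
wrist_force: [-0.1, -0.4, -0.4]
width: 0.163
gripper_force: 29.5
```

In the tool's units: 19 cm / 80 = 0.2375, 17 cm / 80 = 0.2125.

>>> send_rows([
  {"translation": [0.0625,0.0038,0.0375],"twist": 0,"claw": 0.95},
  {"translation": [0.1113,0.0075,0.0875],"twist": 0,"claw": 0.95},
  {"translation": [0.1113,0.0075,0.1563],"twist": 0,"claw": 0.95},
  {"translation": [0.1113,0.0075,0.2125],"twist": 0,"claw": 0.95},
  {"translation": [0.1113,0.0075,0.2375],"twist": 0,"claw": 0.95},
])

```text
t: 6.3
eef_pos: [565.1, 373.9, 39.2]
tool_rot: [-0.0, 0.7, 0.714, -0.003]
wrist_force: [0.3, 0.3, -0.1]
width: 0.166
gripper_force: 29.5
```

>>> send_rows([
  {"translation": [0,0,0],"twist": 0,"claw": 0.95},
])

```text
t: 6.42
eef_pos: [566.3, 374.8, 41.6]
tool_rot: [-0.0, 0.7, 0.715, -0.002]
wrist_force: [-0.3, 0.3, 0.3]
width: 0.168
gripper_force: 29.5
```

In the tool's units: 3.2 cm / 80 = 0.04, 1.6 cm / 80 = 0.02.

>>> send_rows([
  {"translation": [0,0,0.02],"twist": 0,"claw": 0.95},
  {"translation": [0,0,0.04],"twist": 0,"claw": 0.95},
  {"translation": [0,0,0.04],"twist": 0,"claw": 0.95},
  {"translation": [0,0,0.04],"twist": 0,"claw": 0.65},
  {"translation": [0,0,0.04],"twist": 0,"claw": 0.65},
])

```text
t: 7.05
eef_pos: [567.5, 376.2, 11.8]
tool_rot: [0.0, 0.699, 0.715, 0.001]
wrist_force: [-0.3, 0.3, -0.1]
width: 0.349
gripper_force: 0.0
```

In the tool's units: -23 cm / 80 = -0.2875, -20 cm / 80 = -0.25.

>>> send_rows([
  {"translation": [0,0,-0.025],"twist": 0,"claw": 0.65},
  {"translation": [0,0,-0.1],"twist": 0,"claw": 0.65},
  {"translation": [0,0,-0.175],"twist": 0,"claw": 0.65},
  {"translation": [0,0,-0.25],"twist": 0,"claw": 0.65},
  {"translation": [0,0,-0.2875],"twist": 0,"claw": 0.65},
])

```text
t: 7.68
eef_pos: [568.1, 378.0, 248.3]
tool_rot: [0.001, 0.699, 0.715, 0.004]
wrist_force: [-0.9, 0.5, -0.2]
width: 0.348
gripper_force: 0.0
```

Run:
```python
from h import *
save(); s=observe(); print(s["eef_pos"],s["tool_rot"],s["width"])
f=load("wrist");P=cloud(f);m=(P[...,0]>535)&(P[...,0]<592)&(P[...,1]>300)&(P[...,1]<450)&(P[...,2]>12)&(P[...,2]<40)
print(m.sum(),box(P,m),P[m][:,2].max())
```

```text
[567.97199773 377.44596079 245.71184509] [0.0007574  0.69898702 0.71512505 0.00357051] 0.3479523014000192
1164 (array([564.9, 368.2]), array([144.3,  35.3]), 79.4) 22.52700604647947
```

View pics/wrist0.png

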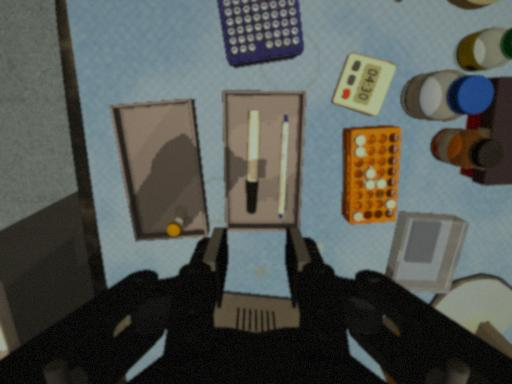

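In the tool's units: -29 cm / 80 = -0.3625, -23.8 cm / 80 = -0.2975.

>>> send_rows([
  {"translation": [-0.0725,-0.0013,0],"twist": 0,"claw": 0.5},
  {"translation": [-0.1475,-0.0025,0],"twist": 0,"claw": 0.5},
  {"translation": [-0.2225,-0.0038,0],"twist": 0,"claw": 0.5},
  {"translation": [-0.2975,-0.005,0],"twist": 0,"claw": 0.5},
  {"translation": [-0.3625,-0.0063,0],"twist": 0,"claw": 0.5},
])

```text
t: 8.45
eef_pos: [567.3, 82.4, 239.6]
tool_rot: [-0.0, 0.7, 0.714, -0.001]
wrist_force: [0.5, -0.4, -0.7]
width: 0.497
gripper_force: 0.0
```

In the tool's units: -2 cm / 80 = -0.025.

>>> send_rows([
  {"translation": [-0.025,0,0],"twist": 0,"claw": 0.5},
  {"translation": [-0.025,0,0.025],"twist": 0,"claw": 0.5},
  {"translation": [-0.025,0,0.025],"twist": 0,"claw": 0.5},
])

```text
t: 8.82
eef_pos: [566.2, 67.0, 217.8]
tool_rot: [-0.002, 0.698, 0.716, -0.002]
wrist_force: [-0.7, 0.2, 0.3]
width: 0.497
gripper_force: 0.0
```

Run:
```python
from h import *
save(); s=observe(); print(s["eef_pos"],s["tool_rot"],s["width"])
for n in ["wrist","scene","top"]:
    f=load(n);P=cloud(f);m=(P[...,0]>535)&(P[...,0]<600)&(P[...,1]>40)&(P[...,1]<100)&(P[...,2]>150)&(P[...,2]<180)
    if m.sum()>3: print(n,m.sum(),box(P,m),P[m].mean(0))
```

```text
[568.35318777  68.17509751 220.5642723 ] [-7.38899948e-04  6.97768254e-01  7.16323190e-01  8.01281471e-05] 0.49738852812087736
wrist 526 (array([569. ,  68.6]), array([16.7, 16.6]), 47.8) [569.04508101  69.80991074 163.88625853]
scene 39 (array([570. ,  69.2]), array([14.4, 16.1]), 65.8) [568.99505742  71.58417103 161.81789822]
```

In the tool's units: 9.3 cm / 80 = 0.1163, 8 cm / 80 = 0.1.

>>> send_rows([
  {"translation": [0,0.0013,0.05],"twist": 0,"claw": 0.5},
  {"translation": [0,0.0013,0.1],"twist": 0,"claw": 0.5},
  {"translation": [0,0.0013,0.1163],"twist": 0,"claw": 0.5},
  {"translation": [0,0.0013,0.1163],"twist": 0,"claw": 0.75},
  {"translation": [0,0.0013,0.1163],"twist": 0,"claw": 0.95},
], newtons=25)

```text
t: 9.6
eef_pos: [571.5, 66.6, 129.9]
tool_rot: [0.001, 0.699, 0.715, 0.001]
wrist_force: [-0.2, -0.2, 0.1]
width: 0.191
gripper_force: 24.3
```

In the tool's units: -10 cm / 80 = -0.125, -6 cm / 80 = -0.075.

>>> send_rows([
  {"translation": [0,0,0],"twist": 0,"claw": 0.95},
  {"translation": [0,0,0],"twist": 0,"claw": 0.95},
  {"translation": [0,0,-0.0125],"twist": 0,"claw": 0.95},
  {"translation": [0,0,-0.075],"twist": 0,"claw": 0.95},
  {"translation": [0,0,-0.125],"twist": 0,"claw": 0.95},
])

```text
t: 10.22
eef_pos: [570.3, 66.0, 230.3]
tool_rot: [0.0, 0.699, 0.715, 0.001]
wrist_force: [0.7, -0.3, 0.3]
width: 0.191
gripper_force: 24.4
```

In the tool's units: 26.5 cm / 80 = 0.3313, 21.5 cm / 80 = 0.2688.

>>> send_rows([
  {"translation": [0.0625,-0.0225,-0.0063],"twist": 0,"claw": 0.95},
  {"translation": [0.1313,-0.0475,-0.0063],"twist": 0,"claw": 0.95},
  {"translation": [0.2,-0.0725,-0.0063],"twist": 0,"claw": 0.95},
  {"translation": [0.2688,-0.0975,-0.0063],"twist": 0,"claw": 0.95},
  {"translation": [0.3313,-0.12,-0.0063],"twist": 0,"claw": 0.95},
])

```text
t: 10.85
eef_pos: [467.1, 330.6, 234.2]
tool_rot: [0.0, 0.699, 0.715, 0.001]
wrist_force: [0.8, 0.2, -0.1]
width: 0.192
gripper_force: 24.4
```

In the tool's units: 17 cm / 80 = 0.2125, 14 cm / 80 = 0.175.

>>> send_rows([
  {"translation": [0.0438,-0.0163,0],"twist": 0,"claw": 0.95},
  {"translation": [0.0713,-0.025,0.05],"twist": 0,"claw": 0.95},
  {"translation": [0.0713,-0.025,0.1125],"twist": 0,"claw": 0.95},
  {"translation": [0.0713,-0.025,0.175],"twist": 0,"claw": 0.95},
  {"translation": [0.0713,-0.025,0.2125],"twist": 0,"claw": 0.95},
])

```text
t: 11.48
eef_pos: [446.0, 383.9, 60.9]
tool_rot: [0.0, 0.699, 0.715, -0.002]
wrist_force: [-0.8, 0.5, -1.2]
width: 0.19
gripper_force: 24.4
```

>>> send_rows([
  {"translation": [0,0,0],"twist": 0,"claw": 0.95},
  {"translation": [0,0,0],"twist": 0,"claw": 0.95},
])

```text
t: 11.72
eef_pos: [447.7, 386.2, 64.8]
tool_rot: [-0.0, 0.699, 0.715, 0.001]
wrist_force: [0.5, 0.9, -0.0]
width: 0.193
gripper_force: 24.4
```

>>> send_rows([
  {"translation": [0,0,0.0313],"twist": 0,"claw": 0.95},
  {"translation": [0,0,0.0525],"twist": 0,"claw": 0.95},
  {"translation": [0,0,0.0588],"twist": 0,"claw": 0.95},
  {"translation": [0,0,0.0588],"twist": 0,"claw": 0.95},
])

```text
t: 12.22
eef_pos: [446.9, 385.3, 16.3]
tool_rot: [-0.0, 0.699, 0.715, 0.0]
wrist_force: [-0.2, -0.3, -0.5]
width: 0.187
gripper_force: 24.4
```

>>> send_rows([
  {"translation": [0,0,0.0025],"twist": 0,"claw": 0.95},
  {"translation": [0,0,0.0025],"twist": 0,"claw": 0.95},
])

```text
t: 12.48
eef_pos: [447.0, 385.3, 14.5]
tool_rot: [0.0, 0.699, 0.715, 0.0]
wrist_force: [-0.3, -0.2, -0.5]
width: 0.187
gripper_force: 24.4
```

In the tool's units: 0.1 cm / 80 = 0.0013.

>>> send_rows([
  {"translation": [0,0,0.0013],"twist": 0,"claw": 0.95},
  {"translation": [0,0,0.0013],"twist": 0,"claw": 0.75},
  {"translation": [0,0,0.0013],"twist": 0,"claw": 0.6},
  {"translation": [0,0,0.0013],"twist": 0,"claw": 0.5},
])

```text
t: 12.98
eef_pos: [446.8, 385.1, 13.1]
tool_rot: [-0.0, 0.699, 0.715, 0.0]
wrist_force: [0.3, 0.3, 0.3]
width: 0.498
gripper_force: 0.0
```

In the tool's units: -24 cm / 80 = -0.3, -20 cm / 80 = -0.25.

>>> send_rows([
  {"translation": [0,0,-0.0375],"twist": 0,"claw": 0.5},
  {"translation": [0,0,-0.1],"twist": 0,"claw": 0.5},
  {"translation": [0,0,-0.175],"twist": 0,"claw": 0.5},
  {"translation": [0,0,-0.25],"twist": 0,"claw": 0.5},
  {"translation": [0,0,-0.3],"twist": 0,"claw": 0.5},
])

```text
t: 13.6
eef_pos: [447.2, 386.1, 256.5]
tool_rot: [0.0, 0.699, 0.715, 0.002]
wrist_force: [0.9, -0.3, -0.6]
width: 0.499
gripper_force: 0.0
```

Run:
```python
from h import *
save(); s=observe(); print(s["eef_pos"],s["tool_rot"],s["width"])
f=load("wrist");P=cloud(f);m=(P[...,0]>395)&(P[...,0]<505)&(P[...,1]>270)&(P[...,1]<450)&(P[...,2]>35)&(P[...,2]<70)
n,l,st,c=cv2.connectedComponentsWithStats(m.astype(np.uint8))
for i in range(1,n):
    if st[i,4]>20: print(st[i,4],box(P,l==i),P[l==i][:,2].max())
```

```text
[447.78497973 386.63195658 256.13475007] [5.75953709e-04 6.99117976e-01 7.14999795e-01 3.00288263e-03] 0.496264829573289
171 (array([445.5, 387.1]), array([15.9, 16.2]), 2.0) 50.69543488496373
164 (array([468.8, 296.3]), array([15.9, 17. ]), 2.2) 50.85918657710488
```

In the tool's units: -29 cm / 80 = -0.3625, -23.2 cm / 80 = -0.29, 50 degrees / 120 = 0.4167.

>>> send_rows([
  {"translation": [-0.0725,0.015,0],"twist": 0.0833,"claw": 0.5},
  {"translation": [-0.145,0.03,0],"twist": 0.1667,"claw": 0.6},
  {"translation": [-0.2175,0.045,0],"twist": 0.25,"claw": 0.7},
  {"translation": [-0.29,0.06,0],"twist": 0.3333,"claw": 0.75},
  {"translation": [-0.3625,0.075,0],"twist": 0.4167,"claw": 0.75},
])

```text
t: 14.38
eef_pos: [512.1, 93.9, 251.1]
tool_rot: [-0.0, 0.937, 0.35, -0.002]
wrist_force: [1.5, 0.4, 0.1]
width: 0.253
gripper_force: 0.0
```

In the tool's units: 47.5 degrees / 120 = 0.3958.

>>> send_rows([
  {"translation": [0,0,0],"twist": 0.0833,"claw": 0.75},
  {"translation": [0,0,0],"twist": 0.1667,"claw": 0.75},
  {"translation": [0,0,0],"twist": 0.25,"claw": 0.75},
  {"translation": [0,0,0],"twist": 0.3333,"claw": 0.75},
  {"translation": [0,0,0],"twist": 0.3958,"claw": 0.75},
])

```text
t: 15.0
eef_pos: [511.8, 95.9, 250.8]
tool_rot: [0.0, 0.998, -0.057, -0.002]
wrist_force: [0.5, -0.1, 0.1]
width: 0.249
gripper_force: 0.0
```

>>> send_rows([
  {"translation": [0,0,0],"twist": 0,"claw": 0.75},
  {"translation": [0,0,0],"twist": 0,"claw": 0.75},
])

```text
t: 15.25
eef_pos: [512.5, 96.2, 251.9]
tool_rot: [0.0, 0.999, -0.053, -0.001]
wrist_force: [0.1, -0.5, 0.4]
width: 0.252
gripper_force: 0.0
```

In the tool's units: 14.7 cm / 80 = 0.1838, 10.6 cm / 80 = 0.1325.

>>> send_rows([
  {"translation": [0.025,0.0663,0],"twist": 0,"claw": 0.75},
  {"translation": [0.05,0.1325,0],"twist": 0,"claw": 0.75},
  {"translation": [0.0663,0.1838,0.025],"twist": 0,"claw": 0.75},
  {"translation": [0.0663,0.1838,0.075],"twist": 0,"claw": 0.75},
  {"translation": [0.0663,0.1838,0.075],"twist": 0,"claw": 0.75},
])

```text
t: 15.88
eef_pos: [546.6, -56.0, 189.3]
tool_rot: [-0.0, 0.999, -0.054, -0.004]
wrist_force: [-0.0, -0.3, -0.1]
width: 0.254
gripper_force: 0.0
```

```bash
cat > bar.py <<'E'
from h import *
save(); s=observe(); print(s["eef_pos"],s["tool_rot"],s["width"])
Y=-6.2*np.pi/180; yf=np.array([-np.sin(Y),np.cos(Y)]); xf=np.array([np.cos(Y),np.sin(Y)])
for n in ["wrist","scene","top"]:
    f=load(n);P=cloud(f);A=P[...,:2]-[564,75.1];a=A@xf;b=A@yf;z=P[...,2]
    m=(b<-121)&(b>-145)&(abs(a)<30)&(z>105)&(z<130)
    if m.sum()>3: print(n,"bar",m.sum(),box(P,m),P[m].mean(0),"b",np.percentile(b[m],[2,50,98]))
    m=(b<-102)&(b>-145)&(abs(a)<70)&(z>105)&(z<130)
    if m.sum()>3: print("a range",a[m].min(),a[m].max())
    m=(b<-30)&(b>-98)&(abs(a)<75)&(z>115)&(z<127)
    if m.sum()>3: print("flap",np.percentile(b[m],.5),np.percentile(a[m],[1,99]),np.median(z[m]))
E
python3 bar.py
```

```text
[550.93816502 -54.14885405 194.34315007] [-2.30485483e-04  9.98595717e-01 -5.29675954e-02  9.87081432e-04] 0.2512068629907784
wrist bar 985 (array([550.1, -53.3]), array([ 9.7, 59.9]), 84.1) [551.21034533 -53.65148717 121.82095862] b [-134.08954975 -129.46259845 -124.73194644]
a range -49.85470527951986 49.30383899458713
flap -94.51512890684542 [-62.62859977  73.02060113] 120.52156860534765
scene bar 52 (array([550.6, -51. ]), array([ 8.3, 58.4]), 85.2) [550.86195861 -50.3964631  122.33686777] b [-130.93078226 -126.02257634 -122.29695488]
a range -48.82668537966004 49.58550895106553
flap -95.7601324927874 [-73.20048987  70.75964423] 122.02459459461716
top bar 20 (array([533.9, -48.6]), array([ 8.4, 22.1]), 87.5) [533.3760718  -48.66063587 120.75739456] b [-130.95731601 -126.25688038 -121.91796609]
a range -47.9428606300326 51.75957902634198
flap -94.78673924136632 [-71.02624499  72.63735578] 120.94800449207628
```

In the tool's units: 8.9 cm / 80 = 0.1113, 6.5 cm / 80 = 0.0813.

>>> send_rows([
  {"translation": [0,0,0.05],"twist": 0,"claw": 0.75},
  {"translation": [0,0,0.0813],"twist": 0,"claw": 0.75},
  {"translation": [0,0,0.1113],"twist": 0,"claw": 0.75},
  {"translation": [0,0,0.1113],"twist": 0,"claw": 0.75},
], newtons=25)

```text
t: 16.52
eef_pos: [549.7, -54.4, 104.0]
tool_rot: [-0.0, 0.999, -0.053, -0.001]
wrist_force: [-0.8, 0.2, 0.1]
width: 0.254
gripper_force: 0.0
```

>>> send_rows([
  {"translation": [0,0,0],"twist": 0,"claw": 0.9},
  {"translation": [0,0,0],"twist": 0,"claw": 0.97},
  {"translation": [0,0,0],"twist": 0,"claw": 0.97},
  {"translation": [0,0,0],"twist": 0,"claw": 0.97},
])

```text
t: 17.02
eef_pos: [551.3, -52.5, 105.4]
tool_rot: [-0.001, 0.999, -0.053, 0.001]
wrist_force: [0.3, 5.0, 0.6]
width: 0.104
gripper_force: 24.7
```

```bash
cat > arc.py <<'E'
from h import *
import sys
s=observe(); p=s["eef_pos"]; q=s["tool_rot"]; print(p,q,s["width"],s["gripper_force"],s["wrist_force"].round(1))
yaw=2*np.arctan2(q[2],q[1]); t0=float(sys.argv[1]); off=float(sys.argv[2]) if len(sys.argv)>2 else 0
Y=np.radians(-6.2); yf=np.array([-np.sin(Y),np.cos(Y)])
xt=np.array([np.cos(yaw),np.sin(yaw)]); yt=np.array([np.sin(yaw),-np.cos(yaw)])
for t in np.arange(t0+.1,2,.1):
    d=yf*150*(np.cos(t0)-np.cos(t)); dz=150*(np.sin(t)-np.sin(t0))
    print(round(t,2),(d@xt/10).round(2),(d@yt/10).round(2),(-dz/10).round(2))
E
python3 arc.py 0
```

```text
[551.25434252 -52.4637476  105.41021577] [-0.00148343  0.99858556 -0.05312977  0.00138031] 0.10421305526276578 24.732136130332947 [0.3 5.  0.6]
0.1 0.0 -0.07 -1.5
0.2 0.0 -0.3 -2.98
0.3 0.0 -0.67 -4.43
0.4 0.0 -1.18 -5.84
0.5 0.0 -1.84 -7.19
0.6 0.0 -2.62 -8.47
0.7 0.01 -3.53 -9.66
0.8 0.01 -4.55 -10.76
0.9 0.01 -5.68 -11.75
1.0 0.01 -6.9 -12.62
1.1 0.02 -8.2 -13.37
1.2 0.02 -9.56 -13.98
1.3 0.02 -10.99 -14.45
1.4 0.02 -12.45 -14.78
1.5 0.03 -13.94 -14.96
1.6 0.03 -15.44 -14.99
1.7 0.03 -16.93 -14.87
1.8 0.03 -18.41 -14.61
1.9 0.04 -19.85 -14.19
```

In the tool's units: -7.2 cm / 80 = -0.09, -1.8 cm / 80 = -0.0225.

>>> send_rows([
  {"translation": [0,-0.0013,-0.0188],"twist": 0,"claw": 0.97},
  {"translation": [0,-0.0038,-0.0375],"twist": 0,"claw": 0.97},
  {"translation": [0,-0.0088,-0.055],"twist": 0,"claw": 0.97},
  {"translation": [0,-0.015,-0.0725],"twist": 0,"claw": 0.97},
  {"translation": [0,-0.0225,-0.09],"twist": 0,"claw": 0.97},
])

```text
t: 17.65
eef_pos: [553.0, -34.2, 177.1]
tool_rot: [-0.002, 0.999, -0.053, 0.002]
wrist_force: [2.8, 6.9, -5.7]
width: 0.102
gripper_force: 24.5
```

```bash
python3 arc.py 0.5
```

```text
[553.04697418 -34.19257001 177.06179014] [-0.00187491  0.99859052 -0.05301888  0.00156991] 0.10210674194180328 24.51464742422104 [ 2.8  6.9 -5.7]
0.6 0.0 -0.78 -1.28
0.7 0.0 -1.69 -2.47
0.8 0.01 -2.71 -3.57
0.9 0.01 -3.84 -4.56
1.0 0.01 -5.06 -5.43
1.1 0.01 -6.36 -6.18
1.2 0.02 -7.73 -6.79
1.3 0.02 -9.15 -7.26
1.4 0.02 -10.61 -7.59
1.5 0.03 -12.1 -7.77
1.6 0.03 -13.6 -7.8
1.7 0.03 -15.1 -7.68
1.8 0.04 -16.57 -7.42
1.9 0.04 -18.01 -7.0
```

In the tool's units: -5.4 cm / 80 = -0.0675, -1.7 cm / 80 = -0.0213.

>>> send_rows([
  {"translation": [0,-0.01,-0.0163],"twist": 0,"claw": 0.97},
  {"translation": [0,-0.0213,-0.0313],"twist": 0,"claw": 0.97},
  {"translation": [0,-0.0338,-0.045],"twist": 0,"claw": 0.97},
  {"translation": [0,-0.0475,-0.0575],"twist": 0,"claw": 0.97},
  {"translation": [0,-0.0638,-0.0675],"twist": 0,"claw": 0.97},
])

```text
t: 18.27
eef_pos: [557.9, 12.2, 230.9]
tool_rot: [0.001, 0.999, -0.055, 0.001]
wrist_force: [1.6, -0.2, -3.1]
width: 0.102
gripper_force: 24.5
```

```bash
python3 arc.py 1.0
```

```text
[557.91283778  12.19739069 230.93657546] [ 1.23906415e-03  9.98509103e-01 -5.45686680e-02  5.44141749e-04] 0.10225615111860005 24.48015332221985 [ 1.6 -0.2 -3.1]
1.1 -0.0 -1.3 -0.75
1.2 -0.0 -2.67 -1.36
1.3 -0.0 -4.09 -1.83
1.4 -0.01 -5.56 -2.16
1.5 -0.01 -7.04 -2.34
1.6 -0.01 -8.54 -2.37
1.7 -0.01 -10.04 -2.25
1.8 -0.01 -11.51 -1.99
1.9 -0.01 -12.95 -1.57
```

In the tool's units: -7 cm / 80 = -0.0875, -1.8 cm / 80 = -0.0225.

>>> send_rows([
  {"translation": [0,-0.0163,-0.0088],"twist": 0,"claw": 0.97},
  {"translation": [0,-0.0338,-0.0175],"twist": 0,"claw": 0.97},
  {"translation": [0,-0.0513,-0.0225],"twist": 0,"claw": 0.97},
  {"translation": [0,-0.07,-0.0275],"twist": 0,"claw": 0.97},
  {"translation": [0,-0.0875,-0.03],"twist": 0,"claw": 0.97},
])

```text
t: 18.9
eef_pos: [565.5, 83.8, 255.6]
tool_rot: [-0.0, 0.999, -0.054, 0.001]
wrist_force: [-1.9, -1.2, 4.6]
width: 0.103
gripper_force: 25.9
```

In the tool's units: -5.4 cm / 80 = -0.0675, -4.4 cm / 80 = -0.055.

>>> send_rows([
  {"translation": [0,-0.0188,0],"twist": 0,"claw": 0.97},
  {"translation": [0,-0.0375,0.0013],"twist": 0,"claw": 0.97},
  {"translation": [0,-0.055,0.0038],"twist": 0,"claw": 0.97},
  {"translation": [0,-0.0675,0.0075],"twist": 0,"claw": 0.97},
  {"translation": [0,-0.0675,0.0075],"twist": 0,"claw": 0.97},
])

```text
t: 19.52
eef_pos: [571.3, 138.7, 248.2]
tool_rot: [-0.001, 0.999, -0.053, 0.001]
wrist_force: [-0.4, 1.5, 5.3]
width: 0.1
gripper_force: 26.9
```

Run:
```python
from h import *
s=observe(); p=s["eef_pos"]; print(p,s["width"],s["gripper_force"],s["wrist_force"])
Y=np.radians(-6.2); b=(p[:2]-[564,75.1])@[-np.sin(Y),np.cos(Y)]
print(b, np.arctan2(p[2]+13-118,18-b))
```

```text
[571.28910038 138.74865236 248.19316714] 0.10012556145881463 26.922536194324493 [-0.39833192  1.53330922  5.28221793]
64.06358724322926 1.8820301279688
```

>>> send_rows([
  {"translation": [0,0,0],"twist": 0,"claw": 0.75},
  {"translation": [0,0,0],"twist": 0,"claw": 0.7},
  {"translation": [0,0,0],"twist": 0,"claw": 0.7},
])

```text
t: 19.9
eef_pos: [570.5, 135.5, 247.2]
tool_rot: [0.0, 0.998, -0.055, -0.001]
wrist_force: [0.1, -0.0, 0.5]
width: 0.302
gripper_force: 0.1
```

In the tool's units: -12 cm / 80 = -0.15, -8 cm / 80 = -0.1.

>>> send_rows([
  {"translation": [0,0,-0.0188],"twist": 0,"claw": 0.7},
  {"translation": [0,0,-0.05],"twist": 0,"claw": 0.7},
  {"translation": [0,0,-0.1],"twist": 0,"claw": 0.7},
  {"translation": [0,0,-0.15],"twist": 0,"claw": 0.7},
  {"translation": [0,0,-0.15],"twist": 0,"claw": 0.7},
])

```text
t: 20.52
eef_pos: [573.2, 137.5, 374.0]
tool_rot: [-0.001, 0.999, -0.054, 0.005]
wrist_force: [-0.2, 0.5, -0.3]
width: 0.296
gripper_force: 0.0
```

In the tool's units: 10.8 cm / 80 = 0.135, 9 cm / 80 = 0.1125, -50 degrees / 120 = -0.4167.

>>> send_rows([
  {"translation": [0,0.0375,0],"twist": -0.0833,"claw": 0.7},
  {"translation": [-0.0013,0.075,0],"twist": -0.1667,"claw": 0.65},
  {"translation": [-0.0025,0.1125,0],"twist": -0.25,"claw": 0.6},
  {"translation": [-0.0025,0.135,0],"twist": -0.3333,"claw": 0.6},
  {"translation": [-0.0025,0.135,0],"twist": -0.4167,"claw": 0.6},
])

```text
t: 21.15
eef_pos: [556.8, 26.2, 367.5]
tool_rot: [0.0, 0.928, 0.373, -0.001]
wrist_force: [-0.5, 0.0, 0.3]
width: 0.399
gripper_force: 0.0
```

In the tool's units: -40 degrees / 120 = -0.3333.

>>> send_rows([
  {"translation": [0,0,0],"twist": -0.0833,"claw": 0.6},
  {"translation": [0,0,0],"twist": -0.1667,"claw": 0.6},
  {"translation": [0,0,0],"twist": -0.25,"claw": 0.6},
  {"translation": [0,0,0],"twist": -0.3333,"claw": 0.6},
  {"translation": [0,0,0],"twist": -0.3333,"claw": 0.6},
])

```text
t: 21.78
eef_pos: [556.9, 29.1, 367.7]
tool_rot: [-0.0, 0.745, 0.667, -0.0]
wrist_force: [0.3, -0.1, -0.7]
width: 0.402
gripper_force: 0.0
```

Run:
```python
from h import *
save(); s=observe(); p=s["eef_pos"]; q=s["tool_rot"]; print(p,np.degrees(2*np.arctan2(q[2],q[1])),s["q"].round(2))
```

```text
[557.05042946  29.20380546 367.82003266] 83.65422512891395 [ 0.48  0.18 -0.69  1.61  0.11  1.39 -0.33]
```

View pics/wrist0.png

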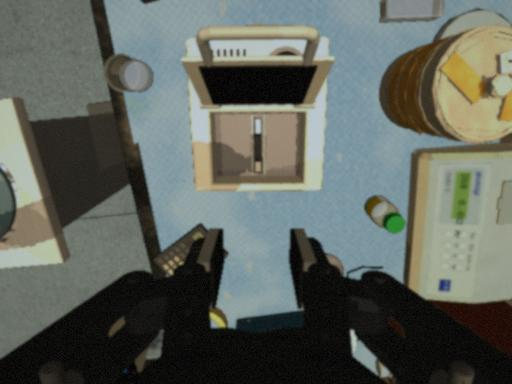

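Run:
```python
from h import *
Y=np.radians(-6.2); yf=np.array([-np.sin(Y),np.cos(Y)]); xf=np.array([np.cos(Y),np.sin(Y)])
f=load("wrist");P=cloud(f);A=P[...,:2]-[564,75.1];a=A@xf;b=A@yf;z=P[...,2]
m=(abs(a)<25)&(b>-90)&(b<10)&(z>100)&(z<118)
print("grip",m.sum(),box(P,m),np.median(a[m]),b[m].min(),b[m].max(),np.median(z[m]))
m2=(abs(a)<25)&(b>-90)&(b<10)&(z>76)&(z<118)
print("slide",m2.sum(),box(P,m2),np.median(a[m2]),b[m2].min(),b[m2].max())
m=(b>-98)&(b<0)&(z>110)&(z<120); print("rim a",np.percentile(a[m],[1,99]),b[m].min())
m=(b>20)&(b<120)&(z>200)&(abs(a)<80); print("flap/bar",P[m].max(0),b[m].min(),b[m].max(), "closest range",f["range_z"][m].min())
print(f["extrinsics"].round(3));
```

```text
grip 463 (array([559.1,  21.3]), array([71.5, 49.2]), 82.6) -0.2749827690084727 -89.87899123980857 -18.231633162871557 110.2844790417625
slide 749 (array([560.2,  31.3]), array([91.7, 49.7]), 82.6) -0.2652985228629601 -89.87899123980857 1.8970569107168802
rim a [-87.94730856 211.96982878] -95.0972835888701
flap/bar [639.26330764 159.74003928 264.16804069] 48.421463658607735 81.7188569445956 closest range 221.51712
[[ 9.94000e-01 -1.06000e-01 -3.10000e-02  5.64179e+02]
 [-1.11000e-01 -9.54000e-01 -2.80000e-01  9.94630e+01]
 [-0.00000e+00  2.81000e-01 -9.60000e-01  5.10372e+02]
 [ 0.00000e+00  0.00000e+00  0.00000e+00  1.00000e+00]]
```

Run:
```python
from h import *
Y=np.radians(-6.2); yf=np.array([-np.sin(Y),np.cos(Y)]); xf=np.array([np.cos(Y),np.sin(Y)])
for n in ["wrist","scene","top"]:
    f=load(n);P=cloud(f);A=P[...,:2]-[564,75.1];a=A@xf;b=A@yf;z=P[...,2]
    m=(abs(a)<25)&(b>-78)&(b<4)&(z>98)&(z<118)
    if m.sum()>5: print(n,"grip",m.sum(),np.percentile(a[m],[1,50,99]).round(1),np.percentile(b[m],[1,99]).round(1),np.median(z[m]),box(P,m))
    m=(abs(a)<80)&(b>-130)&(b<-80)&(z>107)&(z<122); print("right edge",m.sum(),np.percentile(b[m],[1,99]))
    m=(abs(a)<120)&(b>-80)&(b<-10)&(abs(a)>50)&(z>107)&(z<122)
    if m.sum()>5: print("a edges",np.percentile(a[m],[1,99]))
f=load("wrist")
hsv=f["img"].max(2); w=hsv[110:185,240:276]; 
_,l=cv2.threshold(hsv,45,255,cv2.THRESH_BINARY_INV); l[:112]=0; l[180:]=0; l[:,:245]=0; l[:,272:]=0
v,u=np.nonzero(l); print(u.min(),u.max(),v.min(),v.max(),len(u))
for q in [(u.min(),v.min()),(u.max(),v.max())]: p=onz(f,*q,110); print(p, (p[:2]-[564,75.1])@xf,(p[:2]-[564,75.1])@yf)
```

```text
wrist grip 211 [-5.7 -0.3  3.8] [-53.9 -18.3] 109.61640522919271 (array([559.2,  39.2]), array([36. ,  9.6]), 83.7)
right edge 1057 [-94.93642323 -80.66812495]
a edges [-88.43656923  86.93219994]
right edge 139 [-94.39164291 -81.28591578]
a edges [-88.59691019  88.56193851]
top grip 30 [-3.9  0.7  5.9] [-51.1 -16.2] 110.589250864512 (array([561.3,  41.1]), array([35.9,  9.9]), 83.6)
right edge 35 [-92.52164655 -80.24200308]
a edges [-87.07434289  87.92455707]
255 260 135 160 39
[557.7594092   56.91473429 110.        ] -4.240092377286955 -18.752879225058944
[560.74679232  22.66521097 110.        ] 2.4287438836706 -52.47944038917045
```

In the tool's units: 21.5 cm / 80 = 0.2688, 19.5 cm / 80 = 0.2438.

>>> send_rows([
  {"translation": [0.0075,0.0025,0.0625],"twist": 0,"claw": 0.6},
  {"translation": [0.0075,0.0025,0.125],"twist": 0,"claw": 0.6},
  {"translation": [0.0075,0.0025,0.1875],"twist": 0,"claw": 0.6},
  {"translation": [0.0075,0.0025,0.2438],"twist": 0,"claw": 0.6},
  {"translation": [0.0075,0.0025,0.2688],"twist": 0,"claw": 0.6},
], newtons=40)

```text
t: 22.55
eef_pos: [557.9, 34.6, 150.1]
tool_rot: [-0.002, 0.745, 0.667, -0.002]
wrist_force: [0.4, -0.3, 0.5]
width: 0.399
gripper_force: 0.0
```

>>> send_rows([
  {"translation": [0,0,0],"twist": 0,"claw": 0.65},
  {"translation": [0,0,0],"twist": 0,"claw": 0.65},
])

```text
t: 22.8
eef_pos: [561.7, 35.4, 155.1]
tool_rot: [0.001, 0.745, 0.668, 0.002]
wrist_force: [0.2, -0.5, 0.3]
width: 0.349
gripper_force: 0.0
```

Run:
```python
from h import *
save(); s=observe(); p=s["eef_pos"]; q=s["tool_rot"]; print(p,np.degrees(2*np.arctan2(q[2],q[1])))
Y=np.radians(-6.2); yf=np.array([-np.sin(Y),np.cos(Y)]); xf=np.array([np.cos(Y),np.sin(Y)])
for n in ["wrist","scene"]:
    f=load(n);P=cloud(f);A=P[...,:2]-[564,79.1];a=A@xf;b=A@yf;z=P[...,2]
    m=(abs(a)<25)&(b>-78)&(b<0)&(z>98)&(z<118)
    if m.sum()>5: print(n,"grip",m.sum(),np.percentile(a[m],[1,50,99]).round(1),np.percentile(b[m],[1,99]).round(1),np.median(z[m]),box(P,m))
m=(abs(a)<80)&(b>10)&(b<140)&(z>125)
for k in range(125,270,20):
    t=m&(z>k)&(z<k+20); print(k,t.sum(),(b[t].min(),b[t].max()) if t.any() else "")
f=load("wrist");P=cloud(f);C=f["extrinsics"][:3,3];A=P[...,:2]-[564,79.1];b=A@yf;a=A@xf
m=(abs(a)<80)&(b>20)&(b<130)&(P[...,2]>130);print("cam",C,(C[:2]-[564,79.1])@yf,"near",m.sum(),np.linalg.norm(P[m]-C,axis=1).min() if m.any() else "")
```

```text
[561.53615216  35.28270799 155.10956549] 83.7660912982626
wrist grip 817 [-5.6 -0.1  4.7] [-57.6 -22.7] 109.70131534661789 (array([559.1,  38.8]), array([36.1, 10.3]), 83.8)
125 201 (np.float64(19.299417769793333), np.float64(83.33924423784136))
145 140 (np.float64(27.4003268567485), np.float64(37.97936690250007))
165 146 (np.float64(35.89682657621662), np.float64(47.61766028361748))
185 155 (np.float64(42.61693294893636), np.float64(55.192255996246466))
205 193 (np.float64(52.84645399483276), np.float64(64.75623492366049))
225 45 (np.float64(58.02045437149345), np.float64(70.68462088763252))
245 136 (np.float64(68.01424699836912), np.float64(79.96996542912005))
265 5 (np.float64(72.71495323532268), np.float64(75.33036822231118))
cam [568.06355223 105.69320051 297.98921664] 26.87651694039749 near 45423 83.32465886212269
```

In the tool's units: 7.2 cm / 80 = 0.09, -0.25 cm / 80 = -0.0031.

>>> send_rows([
  {"translation": [0,-0.0031,0.0313],"twist": 0,"claw": 0.65},
  {"translation": [0,-0.0031,0.0625],"twist": 0,"claw": 0.65},
  {"translation": [0,-0.0031,0.0813],"twist": 0,"claw": 0.65},
  {"translation": [0,-0.0031,0.09],"twist": 0,"claw": 0.65},
  {"translation": [0,-0.0031,0.09],"twist": 0,"claw": 0.65},
])

```text
t: 23.58
eef_pos: [557.7, 35.4, 81.2]
tool_rot: [0.0, 0.744, 0.668, 0.0]
wrist_force: [0.1, 0.3, 0.6]
width: 0.349
gripper_force: 0.0
```

>>> send_rows([
  {"translation": [0,0,0],"twist": 0,"claw": 0.8},
  {"translation": [0,0,0],"twist": 0,"claw": 0.9},
  {"translation": [0,0,0],"twist": 0,"claw": 0.97},
  {"translation": [0,0,0],"twist": 0,"claw": 0.97},
  {"translation": [0,0,0],"twist": 0,"claw": 0.97},
], newtons=40)

```text
t: 24.2
eef_pos: [558.3, 35.5, 82.0]
tool_rot: [0.001, 0.744, 0.668, 0.001]
wrist_force: [-0.7, -0.4, 4.5]
width: 0.11
gripper_force: 39.4
```

Run:
```python
from h import *
s=observe(); print(s["eef_pos"],s["tool_rot"],s["width"],s["gripper_force"],s["wrist_force"])
```

```text
[558.28030577  35.45531647  81.98703346] [5.92429692e-04 7.44430765e-01 6.67699103e-01 6.25939824e-04] 0.10954897679466366 39.44637179374695 [-0.6817659  -0.36985016  4.47389769]
```

In the tool's units: -7 cm / 80 = -0.0875, -5 cm / 80 = -0.0625.

>>> send_rows([
  {"translation": [0,0,-0.01],"twist": 0,"claw": 0.97},
  {"translation": [0,0,-0.025],"twist": 0,"claw": 0.97},
  {"translation": [0,0,-0.0438],"twist": 0,"claw": 0.97},
  {"translation": [0,0,-0.0625],"twist": 0,"claw": 0.97},
  {"translation": [0,0,-0.0875],"twist": 0,"claw": 0.97},
])

```text
t: 24.82
eef_pos: [555.7, 35.4, 151.7]
tool_rot: [-0.001, 0.744, 0.668, -0.001]
wrist_force: [-0.6, -0.1, -1.7]
width: 0.11
gripper_force: 39.5
```

In the tool's units: -8 cm / 80 = -0.1, -5.5 cm / 80 = -0.0688.

>>> send_rows([
  {"translation": [0,0,-0.0313],"twist": 0,"claw": 0.97},
  {"translation": [0,0,-0.0688],"twist": 0,"claw": 0.97},
  {"translation": [0,0,-0.1],"twist": 0,"claw": 0.97},
  {"translation": [0,0,-0.1],"twist": 0,"claw": 0.97},
])

```text
t: 25.32
eef_pos: [558.3, 36.1, 233.9]
tool_rot: [0.001, 0.744, 0.668, 0.001]
wrist_force: [0.2, -0.1, -1.4]
width: 0.109
gripper_force: 39.4
```

Run:
```python
from h import *
save(); s=observe(); p=s["eef_pos"]; q=s["tool_rot"]; print(p,np.degrees(2*np.arctan2(q[2],q[1])),s["width"],s["wrist_force"])
for n in ["scene","wrist","top"]:
    f=load(n);P=cloud(f);x,y,z=P[...,0],P[...,1],P[...,2]
    m=(x>610)&(x<700)&(y>-290)&(y<-170)&(z>104)&(z<175)
    if m.sum()<20: continue
    # front face: points near min x
    fr=m&(x<634)&(y<-200)
    A=P[fr]; 
    if len(A)<20: print(n,len(A)); continue
    c=np.polyfit(A[:,1],A[:,0],1); r=A[:,0]-np.polyval(c,A[:,1]); A=A[abs(r)<4]; c=np.polyfit(A[:,1],A[:,0],1)
    print(n,len(A),"face x at y=-228",np.polyval(c,-228),"slope deg",np.degrees(np.arctan(c[0])),A[:,1].min(),A[:,1].max(),A[:,2].min(),A[:,2].max(),box(P,m))
    # held slide
    m=(x>540)&(x<580)&(y>-10)&(y<85)&(z>145)&(z<215); print(n,"slide",m.sum(),P[m].min(0) if m.any() else "",box(P,m) if m.sum()>5 else "")
```

```text
[555.99913913  35.16459594 229.86818051] 83.78516085213387 0.10983576541107164 [-0.74342416  0.37502433 -1.52176883]
scene 30 face x at y=-228 622.4573366092759 slope deg 3.4258208641204377 -245.4906656193548 -200.57487788647722 105.58877579060345 156.74145571593624 (array([ 628.6, -215.1]), array([58.9, 21.3]), 57.6)
scene slide 134 [ 5.51537259e+02 -4.49444169e-02  1.71527276e+02] (array([557.8,  39.2]), array([79. ,  7.1]), 82.8)
top 45 face x at y=-228 623.9066767947593 slope deg 2.717522001097474 -258.18898857727095 -200.0153207640361 108.67575839623669 174.9643820870292 (array([ 648.3, -229.4]), array([71.3, 52.2]), 85.4)
top slide 8 [557.34937771  57.74533785 182.06569831] (array([558.6,  68.9]), array([22.2,  4.1]), 73.4)
```

In the tool's units: -13.8 cm / 80 = -0.1725, -2.2 cm / 80 = -0.0275, -2.2 degrees / 120 = -0.0183.

>>> send_rows([
  {"translation": [-0.0375,-0.0063,0],"twist": 0,"claw": 0.97},
  {"translation": [-0.075,-0.0125,0],"twist": -0.0042,"claw": 0.97},
  {"translation": [-0.1125,-0.0188,0],"twist": -0.0083,"claw": 0.97},
  {"translation": [-0.15,-0.025,0],"twist": -0.0167,"claw": 0.97},
  {"translation": [-0.1725,-0.0275,0],"twist": -0.0183,"claw": 0.97},
])

```text
t: 26.1
eef_pos: [518.4, -101.4, 229.0]
tool_rot: [-0.002, 0.732, 0.681, -0.001]
wrist_force: [0.6, 0.5, -1.1]
width: 0.11
gripper_force: 39.5
```

>>> send_rows([
  {"translation": [0,0,0],"twist": 0,"claw": 0.97},
  {"translation": [0,0,0],"twist": 0,"claw": 0.97},
])

```text
t: 26.35
eef_pos: [520.2, -98.1, 230.2]
tool_rot: [-0.001, 0.731, 0.682, -0.0]
wrist_force: [0.1, 0.4, -0.8]
width: 0.109
gripper_force: 39.5
```

```bash
cat > sc.py <<'E'
from h import *
save(); s=observe(); p=s["eef_pos"]; q=s["tool_rot"]; print(p,np.degrees(2*np.arctan2(q[2],q[1])),s["width"],s["wrist_force"])
for n in ["scene","wrist","top"]:
    f=load(n);P=cloud(f);x,y,z=P[...,0],P[...,1],P[...,2]
    m=(x>608)&(x<720)&(y>-290)&(y<-170)&(z>165)&(z<195)
    m=cv2.morphologyEx(m.astype(np.uint8),cv2.MORPH_OPEN,np.ones((3,3)))>0
    if m.sum()<20: print(n,"few");continue
    print(n,"headtop",m.sum(),box(P,m),np.median(z[m]))
    A=P[m]
    # front edge: per-y-bin minimum x
    e=[(k,A[(A[:,1]>k)&(A[:,1]<k+5),0].min(),A[(A[:,1]>k)&(A[:,1]<k+5),0].max()) for k in range(-262,-198,5) if ((A[:,1]>k)&(A[:,1]<k+5)).sum()>2]
    e=np.array(e); print("front",np.polyfit(e[1:-1,0]+2.5+228,e[1:-1,1],1).round(3),"back",np.polyfit(e[1:-1,0]+2.5+228,e[1:-1,2],1).round(3),"y",A[:,1].min(),A[:,1].max())
E
python3 sc.py
```

```text
[520.74376538 -97.8365736  230.80753632] 86.12413412443051 0.1073743920372684 [ 0.35552103 -0.3987337  -1.52144464]
scene headtop 161 (array([ 645.4, -227.3]), array([68.7, 48.8]), 86.0) 176.69368583369726
front [6.5000e-02 6.2301e+02] back [4.51000e-01 6.62639e+02] y -262.86526481163105 -192.79266771822563
wrist headtop 281 (array([ 660.8, -200.9]), array([ 9.2, 24.2]), 61.8) 170.22460722686446
front [ 13.972 328.337] back [ 14.269 335.312] y -210.01768490775646 -197.3767448139141
top headtop 253 (array([ 648.9, -228.2]), array([67.2, 50.1]), 86.6) 175.42233363300215
front [7.20000e-02 6.24887e+02] back [3.30000e-02 6.72117e+02] y -261.176298330028 -193.51281475206153sc.py:12: RankWarning: Polyfit may be poorly conditioned
  e=np.array(e); print("front",np.polyfit(e[1:-1,0]+2.5+228,e[1:-1,1],1).round(3),"back",np.polyfit(e[1:-1,0]+2.5+228,e[1:-1,2],1).round(3),"y",A[:,1].min(),A[:,1].max())
sc.py:12: RankWarning: Polyfit may be poorly conditioned
  e=np.array(e); print("front",np.polyfit(e[1:-1,0]+2.5+228,e[1:-1,1],1).round(3),"back",np.polyfit(e[1:-1,0]+2.5+228,e[1:-1,2],1).round(3),"y",A[:,1].min(),A[:,1].max())
```

View pics/wrist0.png

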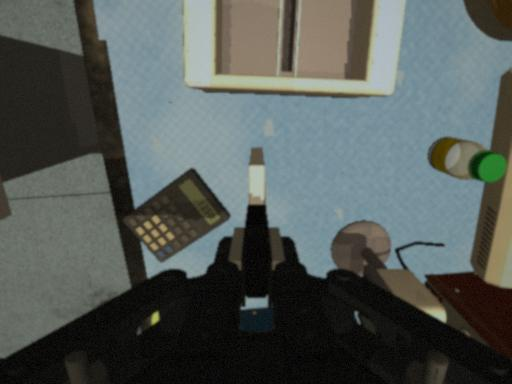

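In the tool's units: -12.7 cm / 80 = -0.1588, 7.3 cm / 80 = 0.0913.

>>> send_rows([
  {"translation": [-0.0375,0.0025,0.0125],"twist": 0,"claw": 0.97},
  {"translation": [-0.075,0.005,0.0375],"twist": 0,"claw": 0.97},
  {"translation": [-0.1125,0.0063,0.0625],"twist": 0,"claw": 0.97},
  {"translation": [-0.1438,0.0075,0.0875],"twist": 0,"claw": 0.97},
  {"translation": [-0.1588,0.0088,0.0913],"twist": 0,"claw": 0.97},
])

```text
t: 27.12
eef_pos: [517.3, -227.3, 156.3]
tool_rot: [-0.002, 0.732, 0.681, -0.001]
wrist_force: [0.0, 0.4, -1.3]
width: 0.109
gripper_force: 39.4
```

>>> send_rows([
  {"translation": [0,0,0],"twist": 0,"claw": 0.97},
  {"translation": [0,0,0],"twist": 0,"claw": 0.97},
  {"translation": [0,0,0],"twist": 0,"claw": 0.97},
])

```text
t: 27.5
eef_pos: [519.7, -225.1, 159.0]
tool_rot: [0.001, 0.731, 0.683, 0.001]
wrist_force: [0.6, 0.2, -1.2]
width: 0.113
gripper_force: 39.4
```

```bash
cat > fin.py <<'E'
from h import *
save(); s=observe(); p=s["eef_pos"]; q=s["tool_rot"]; print(p,q,np.degrees(2*np.arctan2(q[2],q[1])),s["width"],s["wrist_force"],abs(s["qvel"]).max())
f=load("scene");P=cloud(f);x,y,z=P[...,0],P[...,1],P[...,2]
m=(x>495)&(x<545)&(y>-275)&(y<-165)&(z>80)&(z<152)
n,l,st,_=cv2.connectedComponentsWithStats(m.astype(np.uint8)); m=l==1+np.argmax(st[1:,4])
v,u=np.nonzero(m); print("slide",m.sum(),box(P,m),P[m].min(0),P[m].max(0),(u.min(),u.max(),v.min(),v.max()))
fr=(x>612)&(x<634)&(y>-262)&(y<-196)&(z>105)&(z<172); A=P[fr]
if len(A)>20:
    c=np.polyfit(A[:,1]+228,A[:,0],1); k=abs(A[:,0]-np.polyval(c,A[:,1]+228))<3; c=np.polyfit(A[k,1]+228,A[k,0],1); print("face",k.sum(),c)
g=f["img"][60:210,200:330]; cv2.imwrite("pics/fin.png",cv2.resize(g,None,fx=4,fy=4,interpolation=cv2.INTER_CUBIC))
E
python3 fin.py
```

```text
[ 519.10558911 -225.96638755  158.5486888 ] [3.92332672e-04 7.31014640e-01 6.82361636e-01 1.99113334e-04] 86.05694313096156 0.11223943558781257 [-0.22078832  0.00223279 -1.67864372] 0.004945830296537725
slide 113 (array([ 519.5, -220.7]), array([80.7,  9.1]), 84.1) [ 513.51375686 -260.83822067   97.92638729] [ 527.44019765 -180.75682654  151.99292356] (np.int64(304), np.int64(314), np.int64(113), np.int64(132))
face 121 [8.33814863e-02 6.23019750e+02]
```

View pics/fin.png

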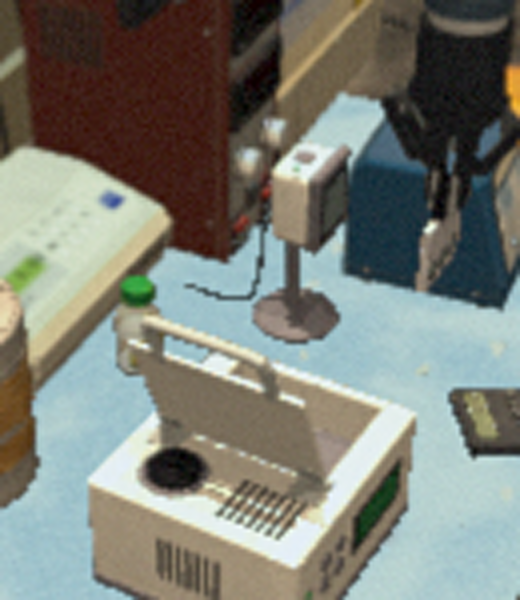

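In the tool's units: 0.1 cm / 80 = 0.0013.

>>> send_rows([
  {"translation": [0,0,0.0013],"twist": 0,"claw": 0.97},
  {"translation": [0,0,0.0013],"twist": 0,"claw": 0.97},
  {"translation": [0,0,0.0013],"twist": 0,"claw": 0.97},
  {"translation": [0,0,0.0013],"twist": 0,"claw": 0.97},
  {"translation": [0,0,0.0013],"twist": 0,"claw": 0.97},
])

```text
t: 28.28
eef_pos: [518.7, -226.7, 157.0]
tool_rot: [-0.0, 0.731, 0.682, 0.0]
wrist_force: [-0.0, -0.6, -1.4]
width: 0.11
gripper_force: 39.4
```

Run:
```python
from rig import *
s=observe(); print(s["t"],s["eef_pos"],s["width"],abs(s["qvel"]).max()); print(hand_in())
```

```text
28.275 [ 518.65463475 -226.6813574   156.96314427] 0.1103892101555523 0.0017175791525408381
the job is handed in; nothing more can be done
None
```

I handed the job in at 28.3 s: marker and vial are in their trays, the flap is open, and the slide is held still and upright, measured about 10 cm in front of the scanner window with the code level with its middle and square to within about 1°; the hand-in gave no verdict.

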